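# Find room for the small pot on the slab shelf

### The job

Pick up the small deep terracotta pot from the bench in front of the concrete slab shelf and set it down gently, upright, in the free space on the slab. It must stand wholly on the slab with at least a centimetre clear of the upturned big pot and the blue hand cultivator, and neither of those two may be touched, by the pot or by the robot.

Things in the scene. Friction and masses are not known exactly. Their poses are not given: they have to be found in the camera images.
- pot_centre (a point): Centre (half-way up, on the axis) of the small deep pot to move: open, 70 mm high, about 0.16 kg; its top 24 mm is a straight collar 62 mm across, below which it tapers from 55 to 44 mm. It stands upright on the bench (centre at z = 35 mm), in a row with a shallow terracotta pan (82 mm across, 34 high) and a steel tin (68 mm across, 62 high), each at least 130 mm from it centre to centre.
- slab: Fixed flat concrete slab, 260 mm along its x (depth) by 420 mm along its y (length), level top 50 mm above the bench. Origin: centre of its footprint at bench height; x points away from the robot. It has three spaces side by side, centred at about y = -130, 0 and +130 mm, x about 0: the big pot and the cultivator take two of them, the third is free.
- bigpot: Big terracotta flowerpot standing upturned on the slab, a neighbour to leave alone: 90 mm high, 114 mm across at its rim (which is at the bottom, 26 mm high), tapering to 80 mm across at the top. Origin: centre of its underside, on the slab's top.
- cultivator: Blue plastic hand cultivator lying on the slab, to leave alone. Origin about mid-length, at the slab's top. It lies along its own x (nearly the slab's x), from -120 mm (handle end) to +119 mm (prong tips); handle 28 mm wide, up to x = +14 mm; beyond that a neck and three prongs, up to 90 mm wide and 36 mm high.

How it is judged:
By the outcome, as a careful person would: the job done as asked, in the order asked, and still so for the second after the job is handed in, with the robot touching nothing.
It also fails if it takes over 35 s, if anything falls off the work surface, if the arm or the gripper's body presses on something with over 40 N, if the wrist force passes 120 N, or if a joint passes its speed limit or range.

### The arm

A 6-joint arm with a two-finger parallel gripper is mounted at the origin on the work surface. World frame = base frame: x ahead of the robot, y to its left, z up, the work surface at z = 0. Lengths are in m, angles in degrees, forces in N, time in s.
With the tool pointing down it reaches from about 0.35 to 0.875 m from the base axis. Payload 4.2 kg.
Tool frame: the origin (TCP) lies between the finger pads; the fingertips stand 8 mm ahead of it and the grasp point (between the pads) lies 11 mm behind it; x points along the fingers, y is the direction in which the jaws open and shut, and the axes are right-handed (so a half turn about x gives the same grasp; the last joint's range is limited). The gripper opens to 87 mm and grips with 3 to 60 N. Pads are 19 mm wide; open, the fingers measure 117 mm over their backs; the gripper's body (75 mm by 190 mm) begins 51 mm behind the grasp point.
Start: joints at [81.452, 22.042, 0.453, 0, -68.411, -14.817], TCP at [0.248, 0.574, 0.231] pointing down, gripper open.
Joint ranges: [-179.83, 179.83], [-69.29, 118.12], [-61.27, 80.66], [-181.25, 117.63], [-171.15, -9.14], [-177.46, 177.46]. Speed limits (degrees/s): [159.86, 159.86, 180, 180, 180, 180].

### API

Orientations are given as a 3x3 rotation matrix whose columns are the frame's x, y, z axes.
In Python, from station import r gives the robot as it stands. The module is installed in compiled form; this text tells all that it offers.
- The arm moves only by the tool move_arm, never from a script. Its argument "increments" is one flat list of numbers, 7 for each row, row after row: the turn, a rotation vector about the tool's x, y, z in degrees, then the shift along the tool's x, y, z in m, then the finger opening in m, from 0 to 0.087. A call has 1 to 12 rows; each row is the pose to reach, as a shift and turn from the pose commanded when the call began, along the tool's axes at that moment; what a row does not reach only later rows make up. A row lasts 1/12 s, in which the tool goes at most 41.7 mm and 7.16 degrees, less where a joint would pass 70% of its speed; a pose out of reach is approached as far as the arm can. A call with a gripper value outside its range is refused whole. The fingers move at their own pace and stop on an object; the grip force is fixed at half the most. Time passes only in rows, so rows that repeat a pose let the fingers close. It gives the time, the measured TCP pose, the force and the opening at its end, in the units of the state.
- r.sense(): the state, without advancing time (a new reading comes with each control period).
- r.capture(name): name is "scene" or "top"; returns the picture (400x640x3 uint8, red, green, blue); there is no depth.
- r.calibration(name): a dict with "fx", "fy", "cx", "cy" (pixels), "rvec" (rotation vector, rad) and "tvec" (3), from world to camera coordinates, as OpenCV has them. Camera axes: x right, y down, z forward; pixel columns grow to the right and rows downward; lengths in m; the calibration is good to about 2 mm. A picture is of the moment at which its call begins. calibration takes no time and is no camera call.
- r.finish_job(): hands the job in, once; it reports no verdict.
The state is a dict: "time_s": time; "joints": joint angles; "joint_velocities": joint speeds; "effort": joint torques, N m; "tcp_pos": TCP position; "ee_rot": TCP orientation; "wrist_force": force on the tool from outside, world axes, zero at the start; "moment": the same for the moment, N m; "gripper_width": opening from 0.0 (shut) to 1.0 (fully open).
Only numpy, scipy, OpenCV 4.12 (cv2) and the standard library are available. Lean on these libraries where they do the work, as an engineer would, in place of code of your own. Each camera call takes 0.05 s, during which the arm holds its last target.

## Working session

There is one attempt and no reset: what is moved stays moved. The work goes in short steps, Python scripts to look and compute and a tool call to move; the robot and the scene stay as the last step left them, time stands still between calls to the robot, and variables do not carry over. Pictures are saved under pics/ and viewed, and the job is handed in when it is done.

Besides the shell and the picture viewer there is one more tool, called after ">>>" by a JSON object that holds its "fn" and its "kwargs", one argument or row to a line. move_arm: Moves the arm, as the interface text tells. Its arguments: {"type":"object","properties":{"increments":{"type":"array","items":{"type":"number"}}},"required":["increments"]}

```bash
mkdir -p pics; python3 - <<'E'
from station import r
import cv2
for n in("scene","top"):
    cv2.imwrite(f"pics/{n}0.png",r.capture(n)[:,:,::-1])
    print(n,r.calibration(n))
s=r.sense();print(s["time_s"],s["tcp_pos"],s["ee_rot"],s["wrist_force"],s["gripper_width"])
E
```

```text
scene {'fx': 505.1166880408287, 'fy': 505.1166880408287, 'cx': 309.08104657516446, 'cy': 198.9481288922632, 'rvec': array([ 2.16014972,  0.50946953, -0.27373323]), 'tvec': array([-0.48838456, -0.10577519,  1.17142589])}
top {'fx': 377.2935509700189, 'fy': 377.2935509700189, 'cx': 318.3193445254936, 'cy': 193.5319233955208, 'rvec': array([ 2.19767164, -2.19132625,  0.07264341]), 'tvec': array([0.01627357, 0.53530921, 0.75113544])}
0.1 [0.24762164 0.57326677 0.22957396] [[-7.15745651e-04 -3.96722136e-01 -9.17938470e-01]
 [-1.85632872e-03 -9.17936596e-01  3.96722773e-01]
 [-9.99998021e-01  1.98794814e-03 -7.94375670e-05]] [0.80883628 0.09100431 0.55168343] 1.000605916995033
```

View pics/scene0.png

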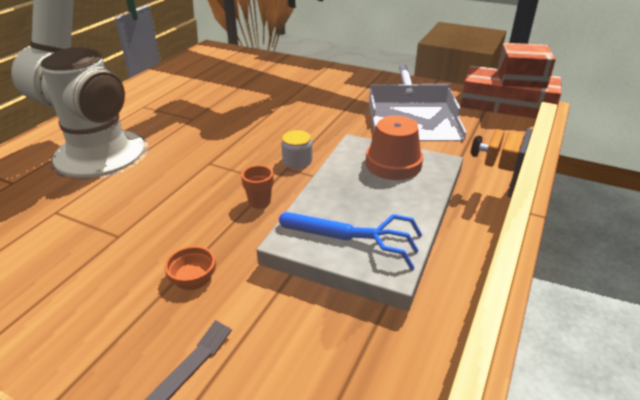

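View pics/top0.png

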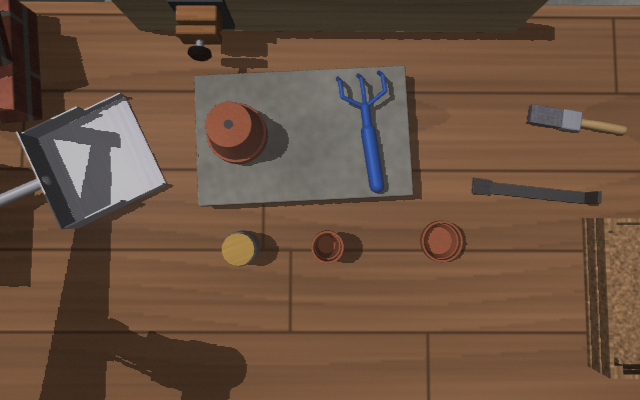

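The top view shows the small pot near (328,246), the free middle space at about (305,135), the big pot at (236,130) and the cultivator running from (377,187) to (360,75). I'll enlarge it to read the pixels more closely.

```bash
python3 - <<'E'
import cv2
a=cv2.imread("pics/top0.png")
cv2.imwrite("pics/c1.png",cv2.resize(a[60:210,190:420],None,fx=3.4,fy=3.4,interpolation=cv2.INTER_CUBIC))
cv2.imwrite("pics/c2.png",cv2.resize(a[220:270,290:360],None,fx=10,fy=10,interpolation=cv2.INTER_CUBIC))
b=cv2.imread("pics/scene0.png")
cv2.imwrite("pics/c3.png",cv2.resize(b[155:215,230:290],None,fx=10,fy=10,interpolation=cv2.INTER_CUBIC))
E
```

```text
(no output)
```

View pics/c1.png

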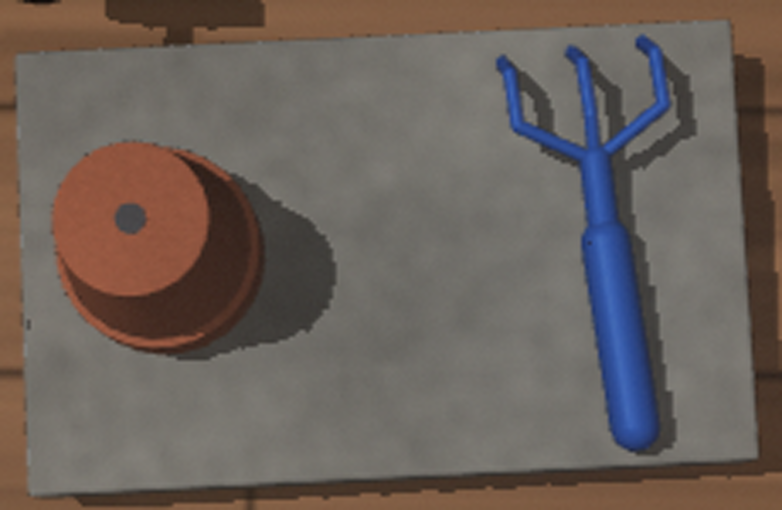

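View pics/c2.png

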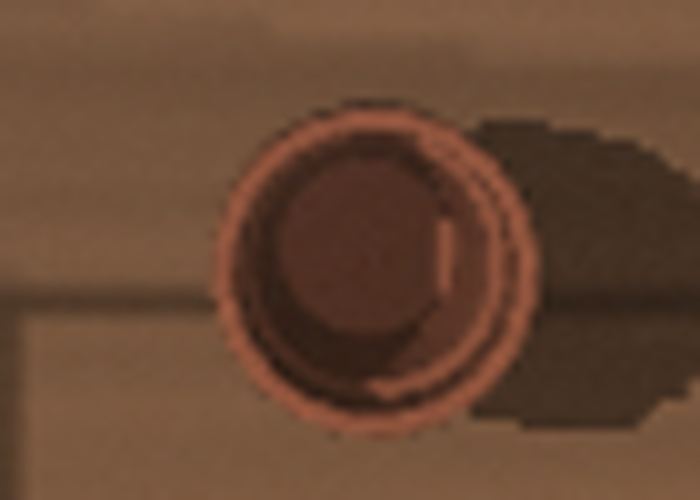

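View pics/c3.png

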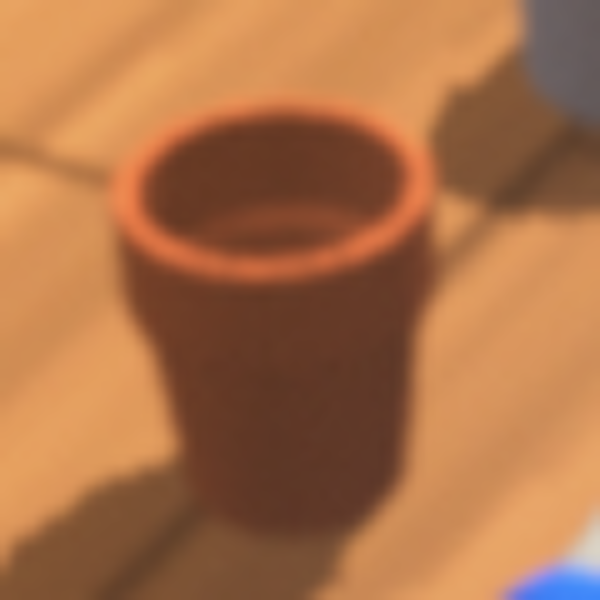

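```bash
cat > h.py <<'E'
import numpy as np,cv2
from station import r
def px(name,u,v,z):
    c=r.calibration(name);R=cv2.Rodrigues(c["rvec"])[0];t=np.array(c["tvec"])
    d=R.T@np.array([(u-c["cx"])/c["fx"],(v-c["cy"])/c["fy"],1]);o=-R.T@t
    return o+d*(z-o[2])/d[2]
def crop(u,v,x0,y0,s): return x0+(u+.5)/s-.5,y0+(v+.5)/s-.5
E
python3 - <<'E'
from h import *
np.set_printoptions(precision=4,suppress=True)
c=r.calibration("top");print("cam",-cv2.Rodrigues(c["rvec"])[0].T@c["tvec"])
T=lambda n,u,v,z:print(n,px("top",*crop(u,v,190,60,3.4),z))
for n,u,v,z in [("FL",16,54,.05),("FR",728,20,.05),("NR",757,458,.05),("NL",30,494,.05),("hole",130,218,.14),("topL",52,218,.14),("topR",209,218,.14),("rimR",263,240,.076),("rimB",165,352,.06),("hend",637,450,.062),("hstart",605,230,.064),("tipL",503,62,.055),("tipM",573,52,.055),("tipR",645,42,.055),("bendL",514,128,.08),("hedgeL",583,240,.064),("hedgeLnear",610,440,.064)]: T(n,u,v,z)
print("pot top",px("top",*crop(379,271,290,220,10),.07))
print("pot scene",px("scene",*crop(275,190,230,155,10),.07))
for u,v in((217,271),(541,271),(379,103),(379,438)): print(px("top",*crop(u,v,290,220,10),.07))
for n,u,v,z in (("tin",239,249,.062),("pan",442,241,.034)): print(n,px("top",u,v,z))
for n,u,v,z in (("bp hole",397,126,.14),("NL",354,136,.05),("NR",262,261,.05),("FRr",408,291,.05),("FL",462,156,.05)): print(n,px("scene",u,v,z))
E
```

```text
cam [0.4897 0.0229 0.7815]
FL [0.7659 0.2635 0.05  ]
FR [ 0.7883 -0.1509  0.05  ]
NR [ 0.5322 -0.1648  0.05  ]
NL [0.5104 0.2498 0.05  ]
hole [0.6476 0.1745 0.14  ]
topL [0.6474 0.2138 0.14  ]
topR [0.6477 0.1346 0.14  ]
rimR [0.6512 0.1156 0.076 ]
rimB [0.5906 0.1723 0.06  ]
hend [ 0.5358 -0.0941  0.062 ]
hstart [ 0.6605 -0.0765  0.064 ]
tipL [ 0.7608 -0.0192  0.055 ]
tipM [ 0.7669 -0.0597  0.055 ]
tipR [ 0.773  -0.1014  0.055 ]
bendL [ 0.714  -0.0238  0.08  ]
hedgeL [ 0.6548 -0.0639  0.064 ]
hedgeLnear [ 0.5412 -0.0787  0.064 ]
pot top [0.4324 0.0008 0.07  ]
pot scene [ 0.4368 -0.0001  0.07  ]
[0.4323 0.0312 0.07  ]
[ 0.4325 -0.0296  0.07  ]
[0.4637 0.0008 0.07  ]
[0.4014 0.0008 0.07  ]
tin [0.427  0.1678 0.062 ]
pan [ 0.4411 -0.2265  0.034 ]
bp hole [0.6523 0.1701 0.14  ]
NL [0.5342 0.2482 0.05  ]
NR [ 0.559  -0.1862  0.05  ]
FRr [ 0.7862 -0.146   0.05  ]
FL [0.7685 0.2674 0.05  ]
```

The slab measures 0.256 × 0.415 m (actual 0.26 × 0.42), centred at about (0.649, 0.049) with a yaw of about 3°. The pot's rim measures 61–62 mm, at (0.434, 0.000). I'll grasp the collar with the jaws along the slab's x. First move: hover over the pot.

>>> {"fn": "move_arm", "kwargs": {
  "increments": [63.5, 0, 0, 0, 0.452, -0.398, 0.087, 63.5, 0, 0, 0, 0.452, -0.398, 0.087, 63.5, 0, 0, 0, 0.452, -0.398, 0.087, 63.5, 0, 0, 0, 0.452, -0.398, 0.087, 63.5, 0, 0, 0, 0.452, -0.398, 0.087, 63.5, 0, 0, 0, 0.452, -0.398, 0.087, 63.5, 0, 0, 0, 0.452, -0.398, 0.087, 63.5, 0, 0, 0, 0.452, -0.398, 0.087, 63.5, 0, 0, 0, 0.452, -0.398, 0.087, 63.5, 0, 0, 0, 0.452, -0.398, 0.087, 63.5, 0, 0, 0, 0.452, -0.398, 0.087, 63.5, 0, 0, 0, 0.452, -0.398, 0.087]
}}

```text
time_s: 1.1
tcp_pos: [0.4021, 0.0962, 0.2306]
ee_rot: [[0.0, -0.998, -0.055], [0.0, -0.055, 0.998], [-1.0, -0.0, 0.0]]
wrist_force: [1.1, -0.4, -1.1]
gripper_width: 0.997
```

>>> {"fn": "move_arm", "kwargs": {
  "increments": [0, 0, 0, 0, -0.026, -0.098, 0.087, 0, 0, 0, 0, -0.026, -0.098, 0.087, 0, 0, 0, 0, -0.026, -0.098, 0.087, 0, 0, 0, 0.1, -0.026, -0.098, 0.087, 0, 0, 0, 0.1, -0.026, -0.098, 0.087, 0, 0, 0, 0.1, -0.026, -0.098, 0.087, 0, 0, 0, 0.1, -0.026, -0.098, 0.087, 0, 0, 0, 0.1, -0.026, -0.098, 0.087]
}}

```text
time_s: 1.77
tcp_pos: [0.4335, 0.0015, 0.1302]
ee_rot: [[-0.002, -0.998, -0.055], [-0.001, -0.055, 0.998], [-1.0, 0.002, -0.001]]
wrist_force: [0.8, -0.4, 0.9]
gripper_width: 1.001
```

```bash
python3 - <<'E'
from h import *
for n in("scene","top"): cv2.imwrite(f"pics/{n}1.png",r.capture(n)[:,:,::-1])
s=r.sense();print(s["time_s"],s["tcp_pos"],s["joints"],s["wrist_force"])
a=cv2.imread("pics/scene1.png")[60:230,180:340]; b=cv2.imread("pics/top1.png")[150:320,250:410]
cv2.imwrite("pics/m1.png",cv2.resize(np.hstack([a,b]),None,fx=2.5,fy=2.5,interpolation=cv2.INTER_CUBIC))
E
```

```text
1.8667 [0.43504888 0.00227179 0.13205246] [ 2.18736014e+01  9.63454024e+00 -3.32626003e+01  4.56602917e-02
 -4.69216125e+01 -1.87226292e+01] [ 0.10718334  0.26003764 -0.27571546]
```

View pics/m1.png

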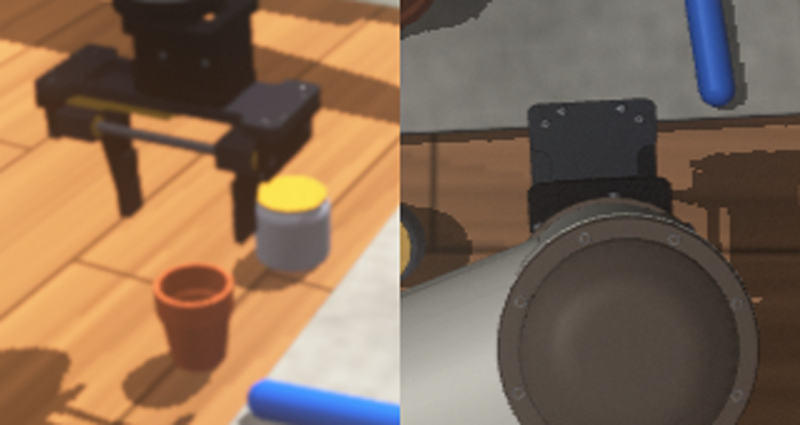

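The scene crop shows the fingertips at about (125,213) and (243,240), with the pot rim below at (194,287). I'll check that against the kinematics.

```bash
python3 - <<'E'
from h import *
u,v=crop(184,226,180,60,2.5);print(u,v,px("scene",u,v,.124))
u,v=crop(194.5,287,180,60,2.5);print(px("scene",u,v,.07))
E
```

```text
253.3 150.1 [ 0.43576361 -0.00406103  0.124     ]
[ 0.43930088 -0.00249795  0.07      ]
```

>>> {"fn": "move_arm", "kwargs": {
  "increments": [0, 0, 0, 0.03, 0, 0, 0.087, 0, 0, 0, 0.055, 0, 0, 0.087, 0, 0, 0, 0.075, 0, 0, 0.087, 0, 0, 0, 0.085, 0, 0, 0.087, 0, 0, 0, 0.085, 0, 0, 0.087, 0, 0, 0, 0.085, 0, 0, 0.087]
}}

```text
time_s: 2.37
tcp_pos: [0.4349, 0.0024, 0.0467]
ee_rot: [[0.002, -0.998, -0.056], [0.001, -0.056, 0.998], [-1.0, -0.002, 0.0]]
wrist_force: [0.9, 0.5, 0.4]
gripper_width: 0.999
```

>>> {"fn": "move_arm", "kwargs": {
  "increments": [0, 0, 0, 0, 0, 0, 0.075, 0, 0, 0, 0, 0, 0, 0.068, 0, 0, 0, 0, 0, 0, 0.064, 0, 0, 0, 0, 0, 0, 0.06, 0, 0, 0, 0, 0, 0, 0.05, 0, 0, 0, 0, 0, 0, 0.05, 0, 0, 0, 0, 0, 0, 0.05, 0, 0, 0, 0, 0, 0, 0.05, 0, 0, 0, 0, 0, 0, 0.05, 0, 0, 0, 0, 0, 0, 0.05]
}}

```text
time_s: 3.2
tcp_pos: [0.434, 0.0018, 0.0459]
ee_rot: [[0.001, -0.998, -0.055], [0.0, -0.055, 0.998], [-1.0, -0.001, 0.0]]
wrist_force: [-0.9, -0.6, 5.3]
gripper_width: 0.664
```

The opening reads 58 mm where the collar should give 62, so I'll look before lifting.

```bash
python3 - <<'E'
from h import *
cv2.imwrite("pics/scene2.png",r.capture("scene")[:,:,::-1])
s=r.sense();print(s["time_s"],s["tcp_pos"],s["wrist_force"],s["moment"],s["gripper_width"])
a=cv2.imread("pics/scene2.png")[110:230,190:320]
cv2.imwrite("pics/m2.png",cv2.resize(a,None,fx=5,fy=5,interpolation=cv2.INTER_CUBIC))
E
```

```text
3.25 [0.43402767 0.00182941 0.04592387] [ 0.3766856  -0.21305963  5.57858386] [0.0766355  0.15335001 0.02421145] 0.6706794974314741
```

View pics/m2.png

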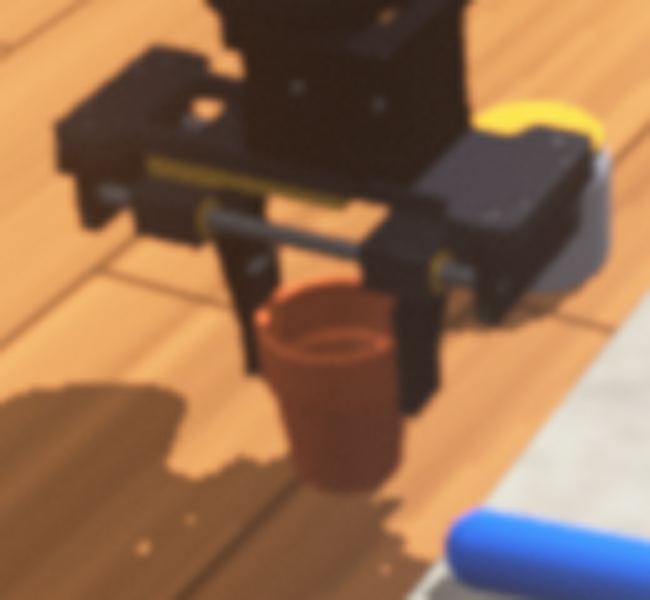

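The pot looks upright between the fingers. I'll make a short test lift.

>>> {"fn": "move_arm", "kwargs": {
  "increments": [0, 0, 0, -0.005, 0, 0, 0.05, 0, 0, 0, -0.01, 0, 0, 0.05, 0, 0, 0, -0.02, 0, 0, 0.05, 0, 0, 0, -0.03, 0, 0, 0.05, 0, 0, 0, -0.03, 0, 0, 0.05, 0, 0, 0, -0.03, 0, 0, 0.05]
}}

```text
time_s: 3.75
tcp_pos: [0.4336, 0.0019, 0.0757]
ee_rot: [[0.001, -0.999, -0.054], [0.001, -0.054, 0.999], [-1.0, -0.001, 0.001]]
wrist_force: [-1.0, -0.2, -2.3]
gripper_width: 0.664
```

```bash
python3 - <<'E'
from h import *
cv2.imwrite("pics/scene3.png",r.capture("scene")[:,:,::-1])
s=r.sense();print(s["time_s"],s["tcp_pos"],s["wrist_force"],s["moment"],s["gripper_width"])
a=cv2.imread("pics/scene3.png")[110:230,190:320]
cv2.imwrite("pics/m3.png",cv2.resize(a,None,fx=5,fy=5,interpolation=cv2.INTER_CUBIC))
E
```

```text
3.8 [0.43320258 0.00170302 0.07528617] [-0.1208697  -0.35788504 -3.38756369] [ 0.07269817 -0.06916111 -0.00689866] 0.6644531783105581
```

View pics/m3.png

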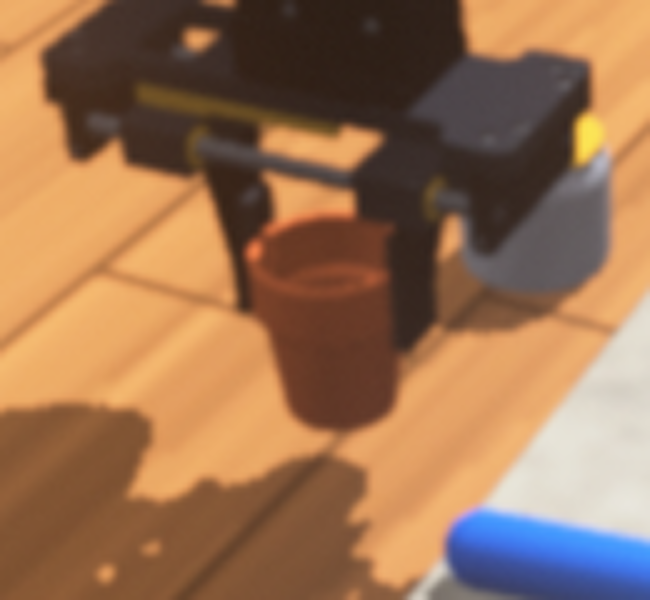

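The pot is held upright, the opening is stable and nothing slipped. Next I'll raise it and carry it over the free space at about (0.62, 0.028).

>>> {"fn": "move_arm", "kwargs": {
  "increments": [0, 0, 0, -0.02, 0, 0, 0.05, 0, 0, 0, -0.045, 0, 0, 0.05, 0, 0, 0, -0.065, -0.01, 0.001, 0.05, 0, 0, 0, -0.075, -0.03, 0.003, 0.05, 0, 0, 0, -0.075, -0.055, 0.005, 0.05, 0, 0, 0, -0.075, -0.08, 0.007, 0.05, 0, 0, 0, -0.075, -0.105, 0.009, 0.05, 0, 0, 0, -0.075, -0.13, 0.011, 0.05, 0, 0, 0, -0.075, -0.155, 0.013, 0.05, 0, 0, 0, -0.075, -0.175, 0.015, 0.05, 0, 0, 0, -0.075, -0.188, 0.016, 0.05, 0, 0, 0, -0.075, -0.188, 0.016, 0.05]
}}

```text
time_s: 4.8
tcp_pos: [0.6223, 0.0283, 0.1483]
ee_rot: [[-0.001, -0.999, -0.054], [-0.001, -0.054, 0.999], [-1.0, 0.001, -0.0]]
wrist_force: [0.4, 0.4, -1.8]
gripper_width: 0.667
```

>>> {"fn": "move_arm", "kwargs": {
  "increments": [0, 0, 0, 0, 0, 0, 0.05, 0, 0, 0, 0, 0, 0, 0.05]
}}

```text
time_s: 4.97
tcp_pos: [0.6191, 0.0278, 0.1493]
ee_rot: [[-0.003, -0.999, -0.054], [-0.0, -0.054, 0.999], [-1.0, 0.003, -0.0]]
wrist_force: [-0.3, 0.6, -2.1]
gripper_width: 0.662
```

```bash
python3 - <<'E'
from h import *
for n in("scene","top"): cv2.imwrite(f"pics/{n}4.png",r.capture(n)[:,:,::-1])
s=r.sense();print(s["time_s"],s["tcp_pos"],s["wrist_force"],s["moment"],s["gripper_width"])
a=cv2.imread("pics/scene4.png")[60:260,260:460]
cv2.imwrite("pics/m4.png",cv2.resize(a,None,fx=3,fy=3,interpolation=cv2.INTER_CUBIC))
E
```

```text
5.0667 [0.61938988 0.02783424 0.15025691] [ 0.38934393 -0.1011753  -2.05809326] [ 0.02684152 -0.0201676  -0.01769924] 0.6696783198663347
```

View pics/m4.png

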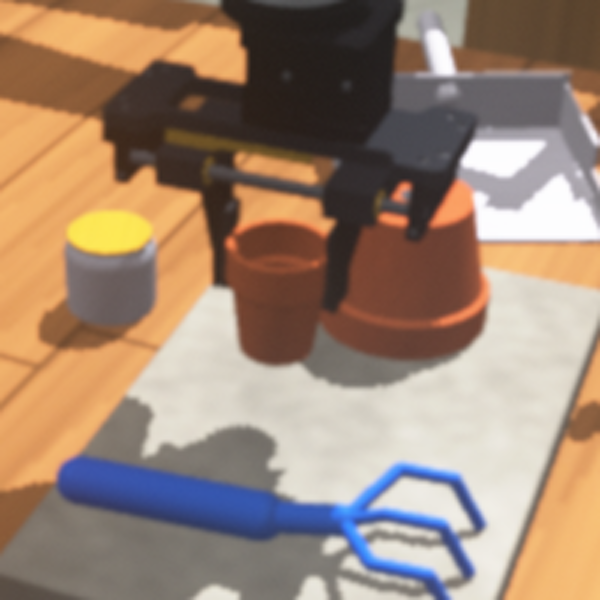

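View pics/top4.png

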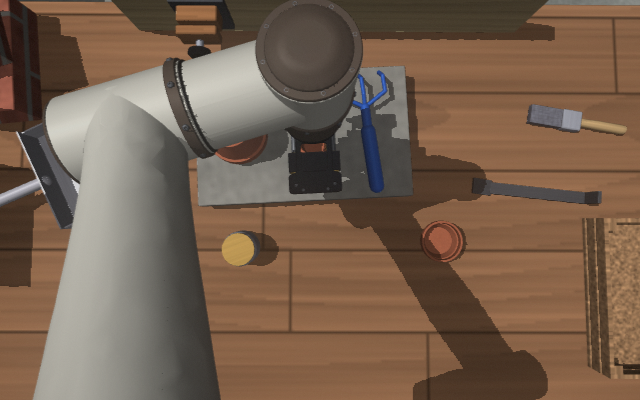

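The pot hangs upright over the free middle space. The forearm passes above the big pot, so I'll check its height before lowering.

View pics/scene4.png

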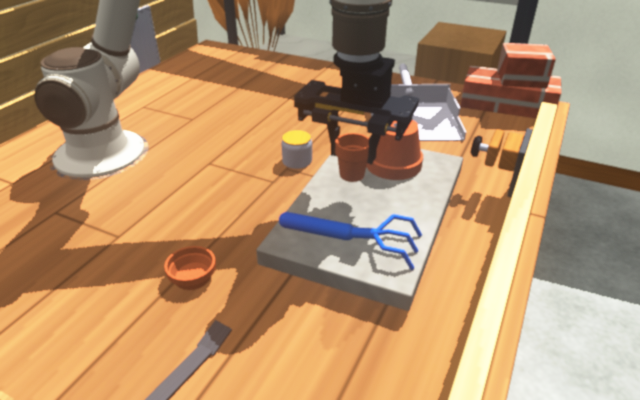

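The forearm is well above the big pot. I'll lower quickly at first, then slowly.

>>> {"fn": "move_arm", "kwargs": {
  "increments": [0, 0, 0, 0.012, 0, 0, 0.05, 0, 0, 0, 0.027, 0, 0, 0.05, 0, 0, 0, 0.038, 0, 0, 0.05, 0, 0, 0, 0.044, 0, 0, 0.05, 0, 0, 0, 0.047, 0, 0, 0.05, 0, 0, 0, 0.049, 0, 0, 0.05, 0, 0, 0, 0.05, 0, 0, 0.05, 0, 0, 0, 0.051, 0, 0, 0.05, 0, 0, 0, 0.051, 0, 0, 0.05]
}}

```text
time_s: 5.82
tcp_pos: [0.6208, 0.0281, 0.0999]
ee_rot: [[0.001, -0.999, -0.055], [0.0, -0.055, 0.999], [-1.0, -0.001, 0.0]]
wrist_force: [0.6, 0.3, -1.3]
gripper_width: 0.666
```

>>> {"fn": "move_arm", "kwargs": {
  "increments": [0, 0, 0, 0.001, 0, 0, 0.05, 0, 0, 0, 0.001, 0, 0, 0.05, 0, 0, 0, 0.002, 0, 0, 0.05, 0, 0, 0, 0.002, 0, 0, 0.05]
}}

```text
time_s: 6.15
tcp_pos: [0.6205, 0.028, 0.0975]
ee_rot: [[-0.0, -0.999, -0.055], [0.0, -0.055, 0.999], [-1.0, 0.0, 0.0]]
wrist_force: [-0.3, -0.1, -3.2]
gripper_width: 0.672
```

>>> {"fn": "move_arm", "kwargs": {
  "increments": [0, 0, 0, 0.001, 0, 0, 0.05, 0, 0, 0, 0.001, 0, 0, 0.05, 0, 0, 0, 0.001, 0, 0, 0.05]
}}

```text
time_s: 6.4
tcp_pos: [0.6204, 0.028, 0.0965]
ee_rot: [[-0.0, -0.999, -0.055], [-0.0, -0.055, 0.999], [-1.0, 0.0, -0.0]]
wrist_force: [-0.2, 0.5, -1.5]
gripper_width: 0.667
```

>>> {"fn": "move_arm", "kwargs": {
  "increments": [0, 0, 0, 0.0005, 0, 0, 0.05, 0, 0, 0, 0.0005, 0, 0, 0.05, 0, 0, 0, 0.001, 0, 0, 0.05, 0, 0, 0, 0.001, 0, 0, 0.05]
}}

```text
time_s: 6.73
tcp_pos: [0.6206, 0.028, 0.096]
ee_rot: [[0.0, -0.998, -0.055], [-0.0, -0.055, 0.998], [-1.0, -0.0, -0.0]]
wrist_force: [-1.1, 0.2, 0.6]
gripper_width: 0.667
```

```bash
python3 - <<'E'
from h import *
cv2.imwrite("pics/scene5.png",r.capture("scene")[:,:,::-1])
s=r.sense();print(s["time_s"],s["tcp_pos"],s["wrist_force"],s["moment"],s["gripper_width"])
a=cv2.imread("pics/scene5.png")[110:230,300:430]
cv2.imwrite("pics/m5.png",cv2.resize(a,None,fx=5,fy=5,interpolation=cv2.INTER_CUBIC))
E
```

```text
6.7833 [0.62059855 0.02794137 0.0960183 ] [-0.08270631 -0.06682735  2.0442016 ] [0.03811025 0.28213517 0.00750037] 0.6684974561550573
```

View pics/m5.png

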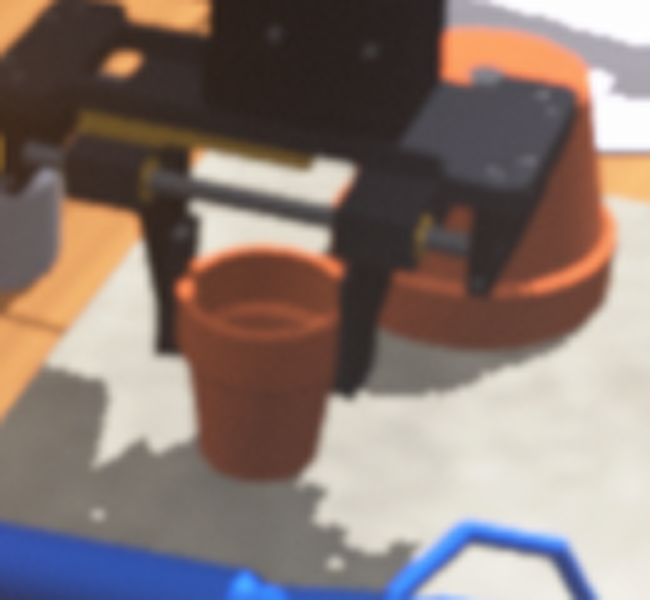

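Contact is light: the wrist force went from −2 N to +2 N and the base is on the slab. I'll open the fingers.

>>> {"fn": "move_arm", "kwargs": {
  "increments": [0, 0, 0, 0, 0, 0, 0.06, 0, 0, 0, 0, 0, 0, 0.064, 0, 0, 0, 0, 0, 0, 0.07, 0, 0, 0, 0, 0, 0, 0.078, 0, 0, 0, 0, 0, 0, 0.087, 0, 0, 0, 0, 0, 0, 0.087, 0, 0, 0, 0, 0, 0, 0.087]
}}

```text
time_s: 7.37
tcp_pos: [0.6205, 0.0281, 0.0955]
ee_rot: [[0.0, -0.998, -0.055], [-0.0, -0.055, 0.998], [-1.0, -0.0, -0.0]]
wrist_force: [-0.5, -0.6, 0.5]
gripper_width: 0.971
```

```bash
python3 - <<'E'
from h import *
cv2.imwrite("pics/scene6.png",r.capture("scene")[:,:,::-1])
s=r.sense();print(s["time_s"],s["tcp_pos"],s["wrist_force"],s["moment"],s["gripper_width"])
a=cv2.imread("pics/scene6.png")[110:230,300:430]
cv2.imwrite("pics/m6.png",cv2.resize(a,None,fx=5,fy=5,interpolation=cv2.INTER_CUBIC))
E
```

```text
7.4167 [0.62053846 0.02807439 0.09550082] [-0.06904388 -0.43898206  0.87009624] [-0.01215116 -0.03779973 -0.00702194] 0.9781381711048025
```

View pics/m6.png

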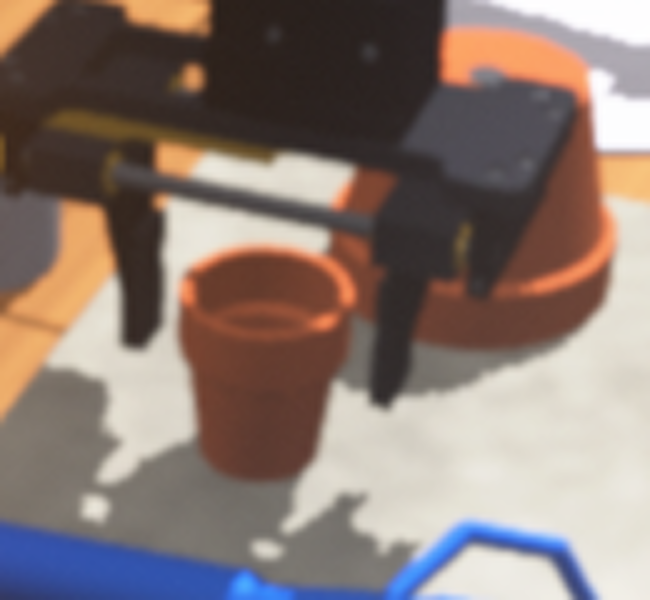

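The pot stands on its own with both fingers clear. I'll retreat straight up.

>>> {"fn": "move_arm", "kwargs": {
  "increments": [0, 0, 0, -0.005, 0, 0, 0.087, 0, 0, 0, -0.015, 0, 0, 0.087, 0, 0, 0, -0.035, 0, 0, 0.087, 0, 0, 0, -0.06, 0, 0, 0.087, 0, 0, 0, -0.09, 0, 0, 0.087, 0, 0, 0, -0.12, 0, 0, 0.087, 0, 0, 0, -0.14, 0, 0, 0.087, 0, 0, 0, -0.14, 0, 0, 0.087]
}}

```text
time_s: 8.08
tcp_pos: [0.6233, 0.0282, 0.2429]
ee_rot: [[0.012, -0.998, -0.056], [0.002, -0.056, 0.998], [-1.0, -0.013, 0.001]]
wrist_force: [0.4, -0.6, 1.9]
gripper_width: 0.999
```

>>> {"fn": "move_arm", "kwargs": {
  "increments": [0, 0, 0, 0, 0.02, 0, 0.087, 0, 0, 0, 0, 0.05, 0, 0.087, 0, 0, 0, 0, 0.08, 0, 0.087, 0, 0, 0, 0, 0.11, 0, 0.087, 0, 0, 0, 0, 0.14, 0, 0.087, 0, 0, 0, 0, 0.17, 0, 0.087, 0, 0, 0, 0, 0.19, 0, 0.087, 0, 0, 0, 0, 0.2, 0, 0.087, 0, 0, 0, 0, 0.2, 0, 0.087, 0, 0, 0, 0, 0.2, 0, 0.087]
}}

```text
time_s: 8.92
tcp_pos: [0.4216, 0.0173, 0.2363]
ee_rot: [[0.002, -0.998, -0.055], [0.001, -0.055, 0.998], [-1.0, -0.002, 0.0]]
wrist_force: [0.6, -0.1, 0.2]
gripper_width: 1.0
```

```bash
python3 - <<'E'
from h import *
for n in("scene","top"): cv2.imwrite(f"pics/{n}7.png",r.capture(n)[:,:,::-1])
s=r.sense();print(s["time_s"],s["tcp_pos"],s["wrist_force"],s["gripper_width"],max(abs(s["joint_velocities"])))
a=cv2.imread("pics/scene7.png")[100:300,260:480]; b=cv2.imread("pics/top7.png")[50:250,190:420]
cv2.imwrite("pics/m7.png",cv2.resize(np.hstack([a,b]),None,fx=1.75,fy=1.75,interpolation=cv2.INTER_CUBIC))
E
```

```text
9.0167 [0.42210577 0.01740919 0.23574632] [ 0.5449217  -0.72813782 -0.29490155] 0.9961810357254642 0.7633976044932346
```

View pics/m7.png

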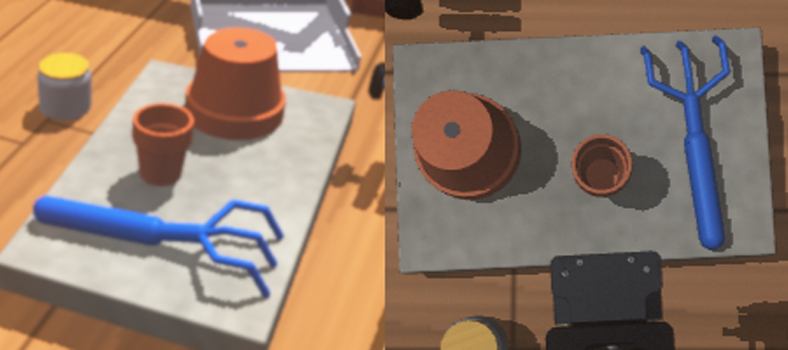

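The pot stands upright in the middle space, at about (314,144) in the top view, with wide gaps on both sides. I'll measure it, check that the neighbours haven't moved, and hand in.

```bash
python3 - <<'E'
from h import *
print(px("top",314,144.3,.12))
a=cv2.imread("pics/top0.png",0).astype(int);b=cv2.imread("pics/top7.png",0).astype(int)
for n,(y0,y1,x0,x1) in {"big":(95,165,200,272),"cult":(68,195,335,392),"ctl":(225,262,425,465)}.items(): print(n,(abs(a-b)[y0:y1,x0:x1]>25).sum())
print(r.finish_job())
E
```

```text
[0.61632968 0.02639614 0.12      ]
big 0
cult 461
ctl 503
the job is handed in; nothing more can be done
None
```

The cultivator region differs by 461 pixels. I'll check whether that is shadow or movement, using the saved images.

```bash
python3 - <<'E'
import cv2,numpy as np
A=cv2.imread("pics/top0.png");B=cv2.imread("pics/top7.png")
f=lambda im:cv2.inRange(cv2.cvtColor(im,cv2.COLOR_BGR2HSV),(105,130,20),(130,255,255))[60:200,330:400]
a,b=f(A),f(B);print((a>0).sum(),(b>0).sum(),((a^b)>0).sum(),[np.argwhere(m>0).mean(0).round(2) for m in(a,b)])
cv2.imwrite("pics/cmp.png",cv2.resize(np.hstack([A[60:210,325:425],B[60:210,325:425]]),None,fx=3.5,fy=3.5))
E
```

```text
1481 1480 9 [array([74.  , 38.52]), array([74.16, 38.53])]
```

View pics/cmp.png

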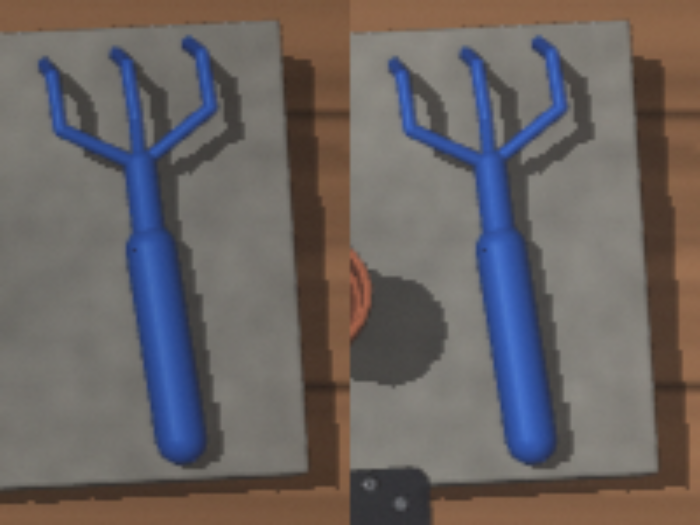

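The small pot now stands upright in the free middle space of the slab, at about (0.616, 0.026) m. I gripped it by its collar, carried it over, lowered it until the wrist felt about 2 N of contact, released it and backed the arm off. The job was handed in at about 9 s.

**Clearance:** the pot is roughly 60 mm from both the big pot and the cultivator handle, and wholly on the slab.

**Neighbours:** the big pot's image region did not change at all. The cultivator's region failed my first pixel check (461 changed pixels). A check by its blue colour, made after handing in, showed the same outline to within 9 pixels, so the change was the pot's shadow and the cultivator did not move.

**Disagreements:**
- The gripper opening read about 58 mm on the 62 mm collar. The cause is unknown, but the grip held without slipping.
- The two cameras differed by about 4 mm on the pot's starting x, so I used a value in between.

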